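# Push a reject through the dust flap of the reclaim box

## Task

The flat clay elephant on the shelf of the plywood reclaim box is a reject: push it along the shelf with the fingertips and on through the hanging dust flap until it drops into the box, then draw the fingers back so that the flap swings fully shut. Slide it only, do not pick it up, and leave the fish on the shelf and the timer and jar on the table where they are.

Things in the scene. Friction and masses are not known exactly. Their poses are not given: they have to be found in the camera images.
- reclaim_box: fixed plywood box with an open shelf in front, 311 x 258 x 150 mm (x, y, z). Origin on the table top, mid-width, straight under the flap's hinge axis; x points from the shelf through the flap into the box, z up. The chamber behind the shelf: x = -18 to 112 mm, y = -120 to +120 mm, floor 8 mm above the table
- shelf_edge (a point): middle of the shelf's inner edge, 18 mm in front of the shut flap, on the shelf top, 90 mm above the table. The level shelf runs from here 172 mm towards -x of the box, 120 mm to either side, open at its front end; side rails 9 mm thick stand 12 mm above it. Nothing is above the shelf. Past this edge things drop to the chamber floor
- roof_front (a point): middle of the front edge of the box's flat roof, on its top, 150 mm above the table, 8 mm behind the hinge axis (roof 8 mm thick). Two hinge posts, 142 mm high, stand beside the flap, from 0 to 12 mm in front of the axis, outside 120 mm from the middle line
- flap (a joint): aluminium dust flap, 234 mm wide, 3 mm thick, 60 g, on a 6 mm steel rod across the box at its x = 0, 140 mm above the table; 0 = hanging shut (vertical), grows (rad) as its lower edge swings into the box, up to 1.45; it cannot swing outward and falls shut by its own weight; less than 0.5 N at its lower edge opens it
- flap_edge (a point): middle of the lower edge of the flap, 55.5 mm from the hinge axis; when shut, 5.5 mm below the level of the shelf top, 18 mm past the shelf edge
- elephant_mid (a point): centre (half-way up, 4 mm above its underside) of the loose flat grey clay elephant pendant lying on the shelf, about 65 x 66 x 7 mm, about 40 g, the reject; it starts about 60 mm left or right of the shelf's middle line, turned at random. It tips in by itself once its centre is 10 to 30 mm past the shelf edge, at times only as the fingers draw back
- fish_mid (a point): centre (half-way up) of the loose flat blue clay fish pendant, about 74 x 68 x 8 mm, in the other half of the shelf; must stay
- timer_mid (a point): centre (half-way up) of the kitchen timer with a round ribbed top, 63 mm across and 43 mm high, loose on the table; must stay
- jar_mid (a point): centre (half-way up) of the glaze jar with a dark screw lid, 51 mm across and 60 mm high, loose on the table; must stay
- elephant: the same elephant; origin at the centre of its underside, its axes turn with it
Not all that is in view belongs to the job. What is meant by the elephant is not green or red, and is the smaller of those in its own colour.

How it is judged:
On the way, in this order (a step that is already met when the one before it is completed fails the run):
1. the flap is pushed open with the elephant still on the shelf, at the flap (value of joint flap above 0.15 rad and x of elephant_mid in the frame of reclaim_box above -0.06 m and z of elephant_mid in the frame of reclaim_box above 0.075 m), for 0.05 s.
2. the elephant has dropped into the box (x of elephant_mid in the frame of reclaim_box between -0.018 and 0.112 m and y of elephant_mid in the frame of reclaim_box between -0.12 and 0.12 m and z of elephant_mid in the frame of reclaim_box below 0.07 m), for 0.2 s.
At the end, for the whole second after the job is handed in: the elephant lies at rest inside the box, its centre less than 70 mm above the table, the flap hangs shut (within 0.06 rad of vertical), and the fish is within 15 mm of where it lay (all of step 2 and value of joint flap below 0.06 rad and linear speed of elephant below 0.02 m/s and distance of fish_mid from where it was at the start of the episode below 0.015 m); the robot touches nothing.
It fails at once if the elephant is lifted: its centre rises more than 30 mm above its place on the shelf (z of elephant_mid in the frame of reclaim_box above 0.124 m).
It fails at once if the fish is moved more than 15 mm (distance of fish_mid from where it was at the start of the episode above 0.015 m).
It fails at once if the timer is moved more than 20 mm (distance of timer_mid from where it was at the start of the episode above 0.02 m).
It fails at once if the jar is moved more than 20 mm (distance of jar_mid from where it was at the start of the episode above 0.02 m).
It also fails if it takes over 48 s, if anything falls off the work surface, if the arm or the gripper's body presses on something with over 40 N, if the wrist force passes 120 N, or if a joint passes its speed limit or range.

## Robot

A 7-joint arm with a two-finger parallel gripper is mounted at the origin on a cart in front of the work surface, level with it; the furniture and walls round the work are solid. World frame = base frame: x ahead of the robot, y to its left, z up, the work surface at z = 0. Lengths are in m, angles in rad, forces in N, time in s.
With the tool pointing down it reaches from about 0.35 to 0.9 m from the base axis. Payload 8.1 kg.
Tool frame: the origin (TCP) lies midway between the tips of the shut fingers; the grasp point (between the pads) lies 19 mm behind it; x points along the fingers, y is the direction in which the jaws open and shut, and the axes are right-handed (so a half turn about x gives the same grasp; the last joint's range is limited). The gripper opens to 85 mm and grips with 20 to 120 N. Pads are 22 mm wide; open, the fingers measure 114 mm over their backs; the gripper's body (76 mm by 85 mm) begins 54 mm behind the grasp point. The pads swing forward as they close: fully open they stand 13 mm farther back than shut.
Start: joints at [1.076, 0.434, 0.025, 1.573, -0.012, 1.134, -0.075], TCP at [0.239, -0.578, 0.231] pointing down, gripper open.
Joint ranges: [-2.62, 2.62], [-0.44, 2.09], [-1.27, 1.32], [0.08, 2.57], [-1.32, 4.46], [0.12, 2], [-2.74, 2.74]. Speed limits (rad/s): [2.22, 2.22, 3.01, 3.01, 3.14, 3.14, 3.14].

## Interface

Orientations are given as a 3x3 rotation matrix whose columns are the frame's x, y, z axes.
In Python, from station import bot gives the robot as it stands.
- The arm moves only by the tool play_rows, never from a script. Its argument "increments" is a list of rows, each a list of 3 entries, a list of its own where there are three numbers: the opening in per cent of the stroke, from 0 (shut) to 100 (fully open), then the shift along the tool's x, y, z in units of 25 mm (1.0 is 25 mm), then the turn about the tool's x in degrees. A call has 1 to 10 rows; each row shifts and turns the commanded pose from where the row before left it, along the tool's axes as they then stand; what a row does not reach is not made up. A row lasts 1/10 s, in which the tool goes at most 50 mm and 8.59 degrees, less where a joint would pass 70% of its speed; a pose out of reach is approached as far as the arm can. A call is refused whole if a number of a shift passes 1 or a number of a turn 8.59, either way. A call with a gripper value outside its range is refused whole. The fingers move at their own pace and stop on an object; the grip force is fixed at half the most. Time passes only in rows, so rows that do not move let the fingers close. It gives the time, the measured TCP pose, the force and the opening at its end, in the units of the state.
- bot.state(): the state, without advancing time (a new reading comes with each control period).
- bot.capture(name): name is "scene" or "top" or "wrist"; returns a dict with "frame" (400x640x3 uint8, red, green, blue), "range_z" (400x640 float32, m along the optical axis (not along the pixel's ray), 0 where there is no reading), "mtx" (3x3 intrinsics, pixels), "distortion" ([k1, k2, p1, p2, k3] as OpenCV has them; the pictures are not rectified), "pose" (4x4, takes a point from camera to world coordinates). Camera axes: x right, y up, looking along -z (the intrinsics and any distortion apply to the point x, -y, -z); pixel columns grow to the right and rows downward; lengths in m; the calibration is good to about 2 mm. A picture is of the moment at which its call begins.
- bot.hand_in(): hands the job in, once; it reports no verdict.
Trained networks look in the newest picture that a camera, given by its name, has taken for a name from the list of things; names that differ only in an ending like _2 or _b are one class to them, and where a whole thing is asked for, a point or a joint stands for the part that bears it (a point fixed in the world has none). Each returns a list of dicts, best first, with "p" (0 to 1); they miss things now and then, are a little off and sometimes report something else, mostly with a low value. They report only what shows in the picture. A call takes as long as a camera call. They do not tell look-alikes from the thing itself.
- bot.masks_of(camera, thing): "mask" (400x640 bool, what is visible of it) and "bbox" ([left, top, right, bottom] in pixels, round what is visible of it).
- bot.landmark_of(camera, thing): "centre" ([column, row] in pixels: a listed point, or the origin of a listed thing).
The state is a dict: "t": time; "joints": joint angles; "qvel": joint speeds; "joint_efforts": joint torques, N m; "tcp_pos": TCP position; "tcp_rot": TCP orientation; "ft_force": force on the tool from outside, world axes, zero at the start; "wrist_torque": the same for the moment, N m; "gripper_width": finger opening in m.
Only numpy, scipy, OpenCV 4.12 (cv2) and the standard library are available. Lean on these libraries where they do the work, as an engineer would, in place of code of your own. Each camera call takes 0.05 s, during which the arm holds its last target.

## Working session

There is one attempt and no reset: what is moved stays moved. The work goes in short steps, Python scripts to look and compute and a tool call to move; the robot and the scene stay as the last step left them, time stands still between calls to the robot, and variables do not carry over. Pictures are saved under pics/ and viewed, and the job is handed in when it is done.

Besides the shell and the picture viewer there is one more tool, called after "Request:" as name([rows], argument=value, ...), one row to a line, values as JSON. play_rows: Moves the arm, as the interface text tells. Its arguments: {"type":"object","properties":{"increments":{"type":"array"}},"required":["increments"]}

```bash
mkdir -p pics; ls
python3 - <<'E'
from station import bot
import cv2
s=bot.state(); print(s['t'],s['tcp_pos'],s['tcp_rot'],s['gripper_width'])
for c in ['scene','top','wrist']:
    d=bot.capture(c); cv2.imwrite(f'pics/{c}0.png',d['frame'][:,:,::-1])
    print(c,d['pose'].round(3).tolist())
    for n in ['reclaim_box','shelf_edge','roof_front','flap_edge','elephant_mid','fish_mid','timer_mid','jar_mid']:
        try: print(n,[(round(r['p'],2),[round(float(x)) for x in r['centre']]) for r in bot.landmark_of(c,n)])
        except Exception as e: print(n,e)
E
```

```text
pics
0.0 [ 0.23842009 -0.57720434  0.23052598] [[-7.32298051e-04  3.81804831e-01 -9.24242682e-01]
 [ 1.37810520e-03 -9.24241667e-01 -3.81805503e-01]
 [-9.99998782e-01 -1.55329907e-03  1.50653150e-04]] 0.08539936374917488
scene [[-0.819, 0.3, -0.49, -0.089], [-0.574, -0.393, 0.719, 0.92], [0.023, 0.869, 0.494, 0.703], [0.0, 0.0, 0.0, 1.0]]
reclaim_box [(0.78, [232, 242])]
shelf_edge []
roof_front [(0.6, [228, 191])]
flap_edge [(0.82, [228, 215])]
elephant_mid [(0.83, [309, 294]), (0.77, [343, 261]), (0.57, [277, 214]), (0.44, [306, 210])]
fish_mid [(0.81, [252, 236]), (0.47, [228, 213])]
timer_mid [(0.5, [355, 204])]
jar_mid [(0.71, [332, 175]), (0.46, [234, 241])]
top [[0.005, 0.981, -0.195, 0.277], [-1.0, 0.005, 0.0, 0.026], [0.001, 0.195, 0.981, 1.273], [0.0, 0.0, 0.0, 1.0]]
reclaim_box [(0.95, [243, 163])]
shelf_edge [(0.95, [236, 159])]
roof_front [(0.65, [233, 140]), (0.41, [398, 164])]
flap_edge [(0.59, [237, 152])]
elephant_mid [(0.82, [217, 262]), (0.76, [259, 189]), (0.74, [320, 188]), (0.66, [237, 153]), (0.57, [280, 258])]
fish_mid [(0.83, [215, 194])]
timer_mid [(0.74, [364, 221]), (0.59, [237, 150])]
jar_mid [(0.79, [398, 161])]
wrist [[0.382, 0.892, 0.24, 0.298], [-0.924, 0.369, 0.099, -0.552], [-0.0, -0.259, 0.966, 0.374], [0.0, 0.0, 0.0, 1.0]]
reclaim_box []
shelf_edge []
roof_front []
flap_edge []
elephant_mid []
fish_mid []
timer_mid []
jar_mid []
```

View pics/top0.png

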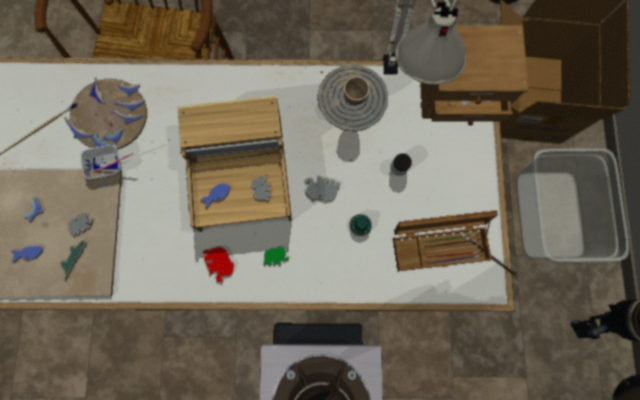

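View pics/scene0.png

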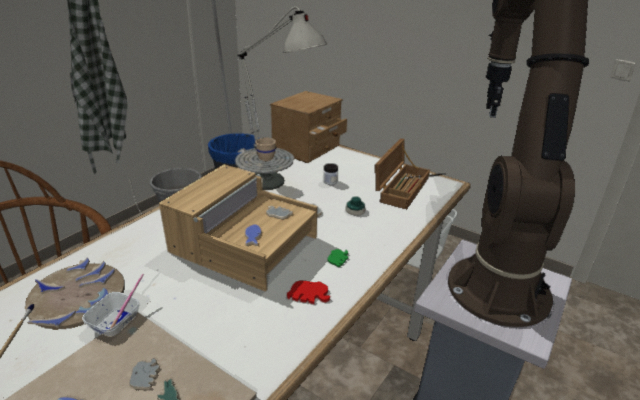

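Run:
```python
import cv2
a=cv2.imread('pics/top0.png')[110:290,170:330]
cv2.imwrite('pics/top0c.png',cv2.resize(a,None,fx=3.3,fy=3.3,interpolation=cv2.INTER_CUBIC))
```

```text
(no output)
```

View pics/top0c.png

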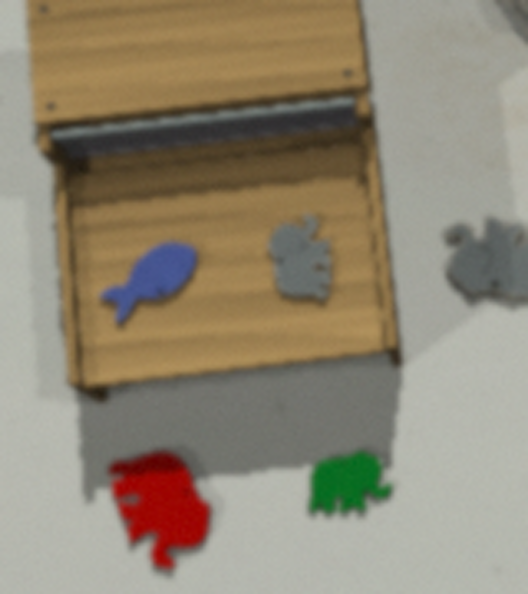

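Candidates for the elephant in the top view: red (217,262), green (278,258), large grey on the table (321,188), grey on the mat (80,223) and small grey on the shelf (261,189). The one on the shelf fits: it is grey, smaller than the grey one on the table, and lies on the shelf's right half. The fish is at (215,194). Next I'll measure the box pose and the outlines.

```bash
cat > h.py <<'E'
import numpy as np,cv2
from station import bot
def cloud(d):
    z=d['range_z'].astype(float); h,w=z.shape
    u,v=np.meshgrid(np.arange(w),np.arange(h))
    p=cv2.undistortPoints(np.stack([u,v],-1).reshape(-1,1,2).astype(np.float64),d['mtx'],np.array(d['distortion'])).reshape(h,w,2)
    c=np.stack([p[...,0]*z,-p[...,1]*z,-z,np.ones_like(z)],-1)
    W=(c@d['pose'].T)[...,:3]; W[z==0]=np.nan
    return W
E
python3 - <<'E'
from h import *
d=bot.capture('top'); W=cloud(d)
reg=np.zeros(W.shape[:2],bool); reg[85:235,165:300]=1
def rect(m,n):
    m=cv2.morphologyEx(m.astype(np.uint8),cv2.MORPH_OPEN,np.ones((3,3)))
    k,l,s,_=cv2.connectedComponentsWithStats(m); i=1+np.argmax(s[1:,4]); p=W[l==i]
    r=cv2.minAreaRect((p[:,:2]*1000).astype(np.float32)); print(n,len(p),r,'z',np.median(p[:,2])); print(cv2.boxPoints(r).round(0).tolist())
z=W[...,2]
rect(reg&(abs(z-.15)<.012),'roof')
rect(reg&(z>.075)&(z<.115),'shelf')
print('table z',np.nanmedian(W[150:250,420:480,2]))
for t in ['elephant_mid','fish_mid']:
    for r in bot.masks_of('top',t):
        m=r['mask']; p=W[m]; print(t,round(r['p'],2),r['bbox'],m.sum(),np.nanmean(p,0).round(4),np.nanmin(p,0).round(3),np.nanmax(p,0).round(3))
E
```

```text
roof 4258 ((709.018798828125, 237.55270385742188), (134.14927673339844, 260.6396789550781), 6.53800106048584) z 0.14895239036560992
[[628.0, 359.0], [657.0, 100.0], [790.0, 116.0], [761.0, 375.0]]
shelf 6452 ((560.0177001953125, 220.39126586914062), (193.33309936523438, 257.9967346191406), 7.117431640625) z 0.08992704651277916
[[448.0, 336.0], [480.0, 80.0], [672.0, 104.0], [640.0, 360.0]]
table z 0.0010925630054301472
elephant_mid 0.72 [203.7, 246.9, 235.6, 284.6] 683 [0.3654 0.2782 0.0091] [ 0.314  0.238 -0.005] [0.406 0.322 0.017]
elephant_mid 0.62 [306.3, 176.2, 341.4, 203.1] 622 [ 0.5714 -0.0034  0.0085] [ 0.538 -0.052 -0.004] [0.608 0.039 0.016]
elephant_mid 0.61 [253.5, 175.8, 272.8, 202.1] 354 [0.5498 0.1588 0.0955] [0.521 0.135 0.083] [0.584 0.183 0.102]
elephant_mid 0.53 [267.7, 246.6, 287.8, 264.0] 358 [0.3824 0.1253 0.0058] [ 0.36   0.089 -0.006] [0.41  0.155 0.014]
fish_mid 0.77 [203.3, 183.6, 229.9, 207.8] 339 [0.5375 0.272  0.096 ] [0.503 0.242 0.086] [0.566 0.308 0.102]
```

Request:
play_rows([
  [20, [0, 0, 0], 7.9],
  [20, [0, 0, 0], 7.9],
  [20, [0, -0.8, -0.38], 0],
  [20, [0, -0.8, -0.38], 0],
  [20, [0, -0.8, -0.38], 0],
  [20, [0, -0.8, -0.38], 0],
  [20, [0, -0.8, -0.38], 0],
  [20, [0, -0.8, -0.38], 0],
  [20, [0, -0.8, -0.38], 0],
  [20, [0, -0.8, -0.38], 0],
])

```text
t: 2.5
tcp_pos: [0.2959, -0.4091, 0.2315]
tcp_rot: [[0.0, 0.116, -0.993], [-0.0, -0.993, -0.116], [-1.0, 0.0, -0.0]]
ft_force: [0.8, -0.4, -0.1]
gripper_width: 0.0171
```

Request:
play_rows([
  [20, [0, -0.8, -0.38], 0],
  [20, [0, -0.8, -0.38], 0],
  [20, [0, -0.8, -0.38], 0],
  [20, [0, -0.8, -0.38], 0],
  [20, [0, -0.8, -0.38], 0],
  [20, [0, -0.8, -0.38], 0],
  [20, [0, -0.8, -0.38], 0],
  [20, [0, -0.8, -0.38], 0],
  [20, [0, -0.8, -0.38], 0],
  [20, [0, -0.8, -0.38], 0],
])

```text
t: 3.5
tcp_pos: [0.3671, -0.1995, 0.2315]
tcp_rot: [[0.0, 0.116, -0.993], [-0.0, -0.993, -0.116], [-1.0, 0.0, -0.0]]
ft_force: [0.2, -0.1, 0.3]
gripper_width: 0.0174
```

Request:
play_rows([
  [20, [0, -0.8, -0.38], 0],
  [20, [0, -0.8, -0.38], 0],
  [20, [0, -0.8, -0.38], 0],
  [20, [0, -0.8, -0.38], 0],
  [20, [0, -0.8, -0.38], 0],
  [20, [0, -0.8, -0.38], 0],
  [20, [0, -0.8, -0.38], 0],
  [20, [0, -0.8, -0.38], 0],
  [20, [0, -0.8, -0.38], 0],
  [20, [0, -0.8, -0.38], 0],
])

```text
t: 4.5
tcp_pos: [0.4383, 0.0102, 0.2315]
tcp_rot: [[0.0, 0.116, -0.993], [-0.0, -0.993, -0.116], [-1.0, 0.0, -0.0]]
ft_force: [-0.6, -0.6, -0.3]
gripper_width: 0.0172
```

Request:
play_rows([
  [20, [0, -0.8, -0.38], 0],
  [20, [0, -0.8, -0.38], 0],
  [20, [0, -0.8, -0.38], 0],
  [20, [0, -0.8, -0.38], 0],
  [20, [0, -0.8, -0.38], 0],
  [20, [0, -0.8, -0.38], 0],
  [20, [0, 0, 0], 0],
  [20, [0, 0, 0], 0],
])

```text
t: 5.3
tcp_pos: [0.4807, 0.1352, 0.2312]
tcp_rot: [[-0.0, 0.117, -0.993], [-0.0, -0.993, -0.117], [-1.0, 0.0, 0.0]]
ft_force: [-0.5, -0.8, -0.8]
gripper_width: 0.0174
```

```bash
cat >> h.py <<'E'
O=np.array([.6535,.2308,0]);a=np.radians(6.8)
R=np.array([[np.cos(a),-np.sin(a),0],[np.sin(a),np.cos(a),0],[0,0,1]])
def box(p): return (np.asarray(p)-O)@R
E
python3 - <<'E'
from h import *
print(box(bot.state()['tcp_pos']).round(4))
for c in ['wrist','top']:
    d=bot.capture(c);W=cloud(d); cv2.imwrite(f'pics/{c}1.png',d['frame'][:,:,::-1]); B=box(W)
    for t in ['elephant_mid','fish_mid','shelf_edge']:
        if t!='shelf_edge':
          for r in bot.masks_of(c,t):
            p=B[r['mask']]; p=p[(p[:,2]>.088)&(p[:,2]<.104)]
            if len(p)>50: print(c,t,round(r['p'],2),r['bbox'],p.mean(0).round(4),np.percentile(p,1,0).round(4),np.percentile(p,99,0).round(4))
        for r in bot.landmark_of(c,t):
            u,v=np.round(r['centre']).astype(int); print(c,t,round(r['p'],2),(u,v),B[min(v,399),min(u,639)].round(4))
    if c=='wrist':
        m=(B[...,2]>.094)&(B[...,2]<.104)&(B[...,0]<-.03)&(abs(B[...,1])<.115)&(B[...,1]<0); p=B[m]
        print('pts',len(p)); r=cv2.minAreaRect((p[:,:2]*1000).astype(np.float32)); print(r)
        s=(B[...,2]>.08)&(B[...,2]<.093)&(abs(B[...,1])<.1); print('shelf z',np.nanmedian(B[s][:,2]),'x max',np.percentile(B[s][:,0],[1,99]))
E
```

```text
[-0.1829 -0.0745  0.2312]
wrist elephant_mid 0.75 [270.4, 49.3, 332.7, 141.0] [-0.1076 -0.0579  0.0968] [-0.1383 -0.0801  0.0906] [-0.0761 -0.0363  0.0985]
wrist elephant_mid 0.54 [53.3, 0.0, 392.9, 194.8] [-0.1065  0.0034  0.0911] [-0.1868 -0.1248  0.0884] [-0.0352  0.1274  0.1027]
wrist elephant_mid 0.96 (np.int64(459), np.int64(94)) [-0.1019 -0.2191  0.0112]
wrist elephant_mid 0.96 (np.int64(320), np.int64(248)) [-0.2787 -0.0719  0.0061]
wrist elephant_mid 0.65 (np.int64(187), np.int64(250)) [-0.2799  0.0873  0.0098]
wrist elephant_mid 0.61 (np.int64(303), np.int64(94)) [-0.1062 -0.0592  0.096 ]
wrist fish_mid 0.8 [111.6, 65.6, 204.6, 140.9] [-0.1087  0.056   0.0971] [-0.1396  0.0239  0.0909] [-0.0839  0.0964  0.099 ]
wrist fish_mid 0.55 (np.int64(155), np.int64(107)) [-0.1153  0.0616  0.0974]
pts 3800
((-106.03919982910156, -57.51210021972656), (47.855533599853516, 69.50318908691406), 88.4102783203125)
shelf z 0.08997764321047463 x max [-0.1869304  -0.03525807]
top elephant_mid 0.94 (np.int64(218), np.int64(262)) [-0.281   0.0825  0.0079]
top elephant_mid 0.56 (np.int64(320), np.int64(185)) [-0.0994 -0.2185  0.0118]
top fish_mid 0.77 [200.4, 186.8, 222.2, 207.8] [-0.1191  0.0707  0.0958] [-0.1424  0.0468  0.089 ] [-0.0954  0.0958  0.1023]
```

View pics/wrist1.png

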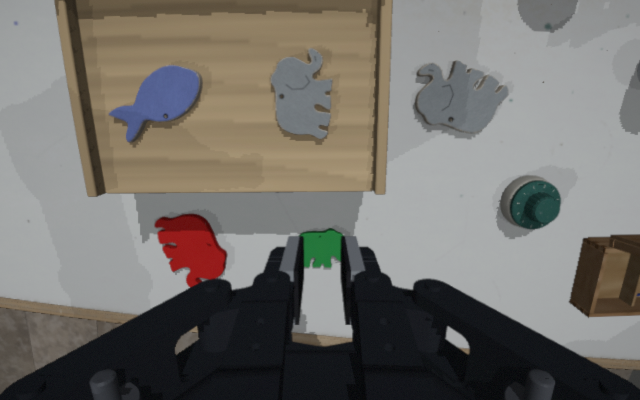

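Request:
play_rows([
  [20, [0, -0.62, 0], 0],
  [20, [0.75, 0, 0], 0],
  [20, [0.75, 0, 0], 0],
  [20, [0.75, 0, 0], 0],
  [20, [0.75, 0, 0], 0],
  [20, [0.75, 0, 0], 0],
  [20, [0.75, 0, 0], 0],
  [20, [0.75, 0, 0], 0],
  [20, [0, 0, 0], 0],
  [20, [0, 0, 0], 0],
])

```text
t: 6.9
tcp_pos: [0.479, 0.1507, 0.1003]
tcp_rot: [[-0.0, 0.116, -0.993], [-0.0, -0.993, -0.116], [-1.0, 0.0, 0.0]]
ft_force: [-0.0, 0.5, 0.4]
gripper_width: 0.0171
```

Run:
```python
from h import *
s=bot.state();print(box(s['tcp_pos']).round(4),s['ft_force'],s['gripper_width'])
for c in ['wrist','scene']:
    d=bot.capture(c);f=d['frame'][:,:,::-1]
    if c=='scene': f=cv2.resize(f[130:330,160:380],None,fx=2.7,fy=2.7,interpolation=cv2.INTER_CUBIC)
    else:
        B=box(cloud(d)); m=(B[...,2]>.0)&(B[...,2]<.13)&(B[...,0]<-.14)&(B[...,1]<-.02)&(B[...,1]>-.1)&(B[...,0]>-.21); 
        v,u=np.where(m); 
        for lo in np.arange(.086,.13,.004):
            q=B[m&(B[...,2]>=lo)&(B[...,2]<lo+.004)]
            if len(q): print(round(lo,3),len(q),q.min(0).round(3),q.max(0).round(3))
    cv2.imwrite(f'pics/{c}2.png',f)
```

```text
[-0.1828 -0.0589  0.1003] [-0.02319898  0.45144521  0.40182244] 0.01711889588773396
0.086 7333 [-0.189 -0.1    0.087] [-0.14 -0.02  0.09]
0.09 7545 [-0.188 -0.1    0.09 ] [-0.14  -0.02   0.092]
0.094 34 [-0.142 -0.076  0.095] [-0.14  -0.069  0.098]
0.098 26 [-0.183 -0.074  0.098] [-0.14  -0.05   0.102]
0.102 113 [-0.194 -0.074  0.102] [-0.172 -0.043  0.106]
0.106 217 [-0.186 -0.08   0.106] [-0.172 -0.037  0.11 ]
0.11 272 [-0.195 -0.08   0.11 ] [-0.172 -0.036  0.114]
0.114 317 [-0.188 -0.081  0.114] [-0.172 -0.036  0.118]
0.118 314 [-0.195 -0.081  0.118] [-0.172 -0.036  0.122]
0.122 352 [-0.193 -0.081  0.122] [-0.172 -0.037  0.126]
0.126 362 [-0.194 -0.081  0.126] [-0.172 -0.037  0.13 ]
```

View pics/wrist2.png

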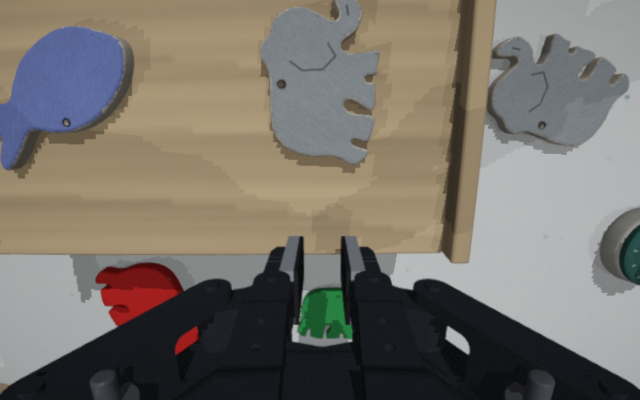

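View pics/scene2.png

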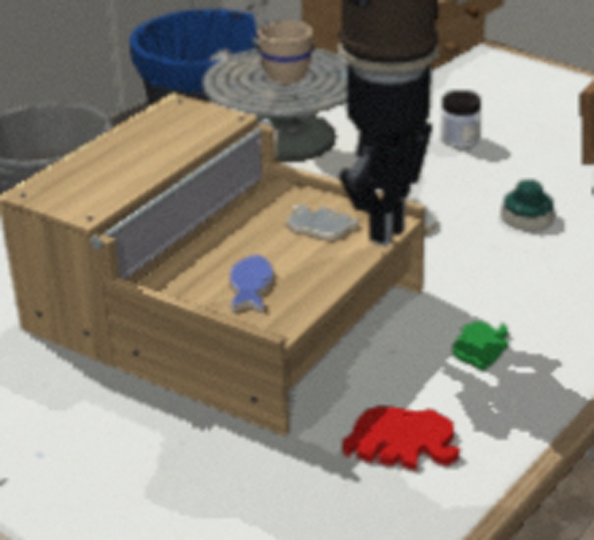

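Request:
play_rows([
  [20, [0.2, 0, 0], 0],
  [20, [0.19, 0, 0], 0],
  [20, [0, 0, 0], 0],
  [20, [0, 0, -0.2], 0],
  [20, [0, 0, -0.2], 0],
  [20, [0, 0, -0.2], 0],
  [20, [0, 0, -0.2], 0],
  [20, [0, 0, -0.2], 0],
  [20, [0, 0, -0.2], 0],
  [20, [0, 0, -0.2], 0],
])

```text
t: 8.0
tcp_pos: [0.5126, 0.1545, 0.0903]
tcp_rot: [[-0.002, 0.116, -0.993], [-0.001, -0.993, -0.116], [-1.0, 0.001, 0.002]]
ft_force: [-7.4, -0.1, 9.5]
gripper_width: 0.0172
```

Request:
play_rows([
  [20, [0, 0, -0.2], 0],
  [20, [0, 0, -0.2], 0],
  [20, [0, 0, -0.2], 0],
  [20, [0, 0, -0.2], 0],
  [20, [0, 0, -0.2], 0],
  [20, [0, 0, 0], 0],
])

```text
t: 8.6
tcp_pos: [0.5385, 0.1576, 0.0904]
tcp_rot: [[-0.001, 0.116, -0.993], [-0.0, -0.993, -0.116], [-1.0, 0.0, 0.001]]
ft_force: [-2.4, -0.1, 4.0]
gripper_width: 0.0171
```

```bash
cat > look.py <<'E'
from h import *
import sys
k=sys.argv[1]
s=bot.state();print(box(s['tcp_pos']).round(4),s['ft_force'].round(2),s['gripper_width'])
out=[]
for c in ['wrist','top']:
    d=bot.capture(c);f=d['frame'][:,:,::-1]; B=box(cloud(d))
    if c=='wrist':
      for t in ['elephant_mid','fish_mid']:
        for r in bot.masks_of(c,t):
            p=B[r['mask']]; p=p[(p[:,2]>.086)&(p[:,2]<.104)]
            if len(p)>50: print(t,round(r['p'],2),r['bbox'],p.mean(0).round(4),np.percentile(p,1,0).round(4),np.percentile(p,99,0).round(4))
      out.append(f)
    else: out.append(cv2.resize(f[85:235,165:325],(427,400),interpolation=cv2.INTER_CUBIC))
im=np.hstack(out); im=cv2.resize(im,(800,int(im.shape[0]*800/im.shape[1]))); cv2.imwrite(f'pics/look{k}.png',im)
E
python3 look.py 3
```

```text
[-0.1228 -0.0591  0.0904] [-2.41 -0.13  3.98] 0.017112918373377084
elephant_mid 0.56 [232.0, 79.9, 364.9, 238.3] [-0.083  -0.0495  0.0968] [-0.1117 -0.0747  0.0919] [-0.0499 -0.025   0.0984]
fish_mid 0.56 [0.0, 170.3, 142.0, 292.6] [-0.1066  0.0537  0.0969] [-0.1384  0.0239  0.0907] [-0.0834  0.0891  0.0987]
```

View pics/look3.png

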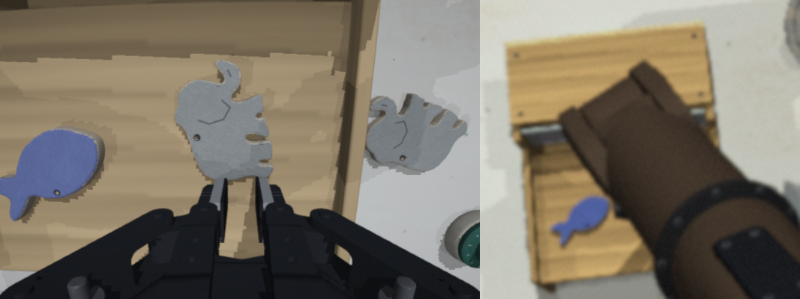

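Request:
play_rows([
  [20, [-0.05, 0, 0.15], 0],
  [20, [0, -0.25, 0], 0],
  [20, [0, 0, -0.2], 0],
  [20, [0, 0, -0.2], 0],
  [20, [0, 0, -0.2], 0],
  [20, [0, 0, -0.2], 0],
  [20, [0, 0, -0.2], 0],
  [20, [0, 0, -0.2], 0],
  [20, [0, 0, 0], 0],
])

```text
t: 9.7
tcp_pos: [0.5648, 0.1667, 0.0915]
tcp_rot: [[0.001, 0.115, -0.993], [0.0, -0.993, -0.115], [-1.0, -0.0, -0.001]]
ft_force: [-0.9, -0.3, 0.0]
gripper_width: 0.0169
```

```bash
python3 look.py 4
```

```text
[-0.0956 -0.0532  0.0915] [-0.87 -0.31  0.01] 0.01693612434178041
fish_mid 0.6 [6.9, 227.7, 165.6, 341.0] [-0.1064  0.0552  0.0968] [-0.1387  0.0239  0.0899] [-0.0828  0.097   0.0987]
fish_mid 0.6 [248.7, 80.3, 379.3, 239.8] [-0.0559 -0.0497  0.0967] [-0.0852 -0.0758  0.0899] [-0.0223 -0.0243  0.0984]
```

View pics/look4.png

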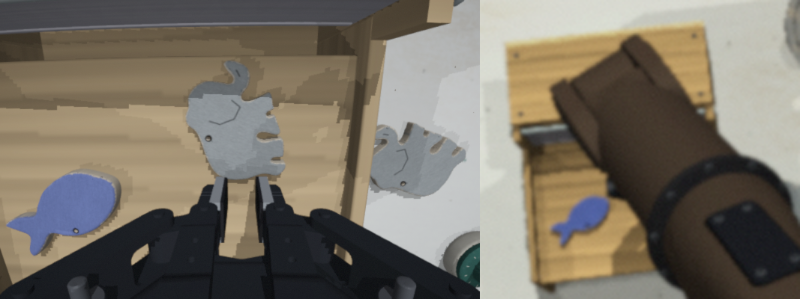

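Request:
play_rows([
  [20, [0, 0, -0.2], 0],
  [20, [0, 0, -0.2], 0],
  [20, [0, 0, -0.2], 0],
  [20, [0, 0, -0.2], 0],
  [20, [0, 0, -0.2], 0],
  [20, [0, 0, -0.2], 0],
  [20, [0, 0, -0.2], 0],
  [20, [0, 0, -0.15], 0],
  [20, [0, 0, 0], 0],
])

```text
t: 10.8
tcp_pos: [0.603, 0.1713, 0.0915]
tcp_rot: [[0.0, 0.115, -0.993], [0.0, -0.993, -0.115], [-1.0, -0.0, -0.0]]
ft_force: [-0.1, 0.3, -0.6]
gripper_width: 0.0171
```

```bash
python3 look.py 5
```

```text
[-0.0572 -0.0531  0.0915] [-0.13  0.35 -0.61] 0.017119716537325542
elephant_mid 0.77 [246.8, 142.5, 379.2, 240.0] [-0.0249 -0.0514  0.0968] [-0.0469 -0.0765  0.093 ] [-0.0061 -0.0245  0.0984]
elephant_mid 0.53 [0.0, 3.2, 628.6, 390.2] [-0.0538 -0.0009  0.0908] [-0.124  -0.1245  0.0884] [-0.0149  0.1193  0.1024]
fish_mid 0.88 [28.1, 300.5, 153.5, 368.2] [-0.0957  0.061   0.0962] [-0.1202  0.0329  0.0899] [-0.0824  0.1005  0.0986]
```

View pics/look5.png

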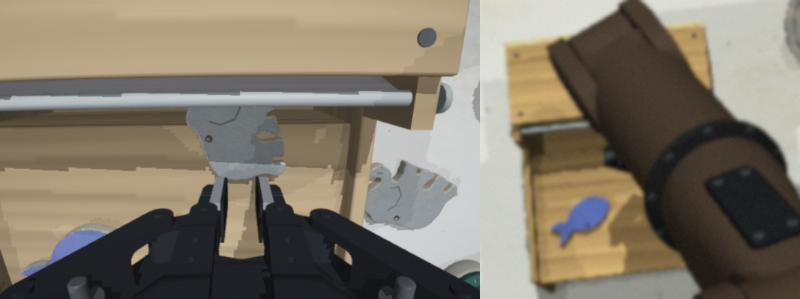

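Request:
play_rows([
  [20, [0, 0, -0.2], 0],
  [20, [0, 0, -0.2], 0],
  [20, [0, 0, -0.2], 0],
  [20, [0, 0, -0.2], 0],
  [20, [0, 0, -0.2], 0],
  [20, [0, 0, 0], 0],
])

```text
t: 11.6
tcp_pos: [0.6282, 0.1742, 0.0916]
tcp_rot: [[0.001, 0.115, -0.993], [0.0, -0.993, -0.115], [-1.0, -0.0, -0.001]]
ft_force: [-0.4, -0.6, 0.4]
gripper_width: 0.0175
```

```bash
python3 look.py 6
```

```text
[-0.0318 -0.0533  0.0916] [-0.45 -0.57  0.45] 0.017534561577981927
```

View pics/look6.png

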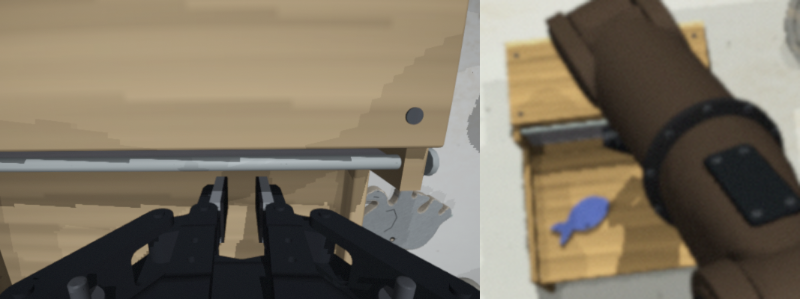

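The elephant has gone from view and the flap looks shut. I'll draw straight back, rise, and then check.

Request:
play_rows([
  [20, [0, 0, 0.4], 0],
  [20, [0, 0, 0.5], 0],
  [20, [0, 0, 0.5], 0],
  [20, [0, 0, 0.5], 0],
  [20, [0, 0, 0.5], 0],
  [20, [-0.4, 0, 0.5], 0],
  [20, [-0.6, 0, 0.5], 0],
  [20, [-0.6, 0, 0.5], 0],
  [20, [-0.6, 0, 0.5], 0],
  [20, [-0.6, 0, 0.5], 0],
])

```text
t: 12.8
tcp_pos: [0.5044, 0.1598, 0.1628]
tcp_rot: [[0.0, 0.116, -0.993], [-0.0, -0.993, -0.116], [-1.0, 0.0, -0.0]]
ft_force: [-0.2, 0.1, -0.3]
gripper_width: 0.017
```

Request:
play_rows([
  [20, [-0.6, 0, 0.4], 0],
  [20, [-0.6, 0, 0.4], 0],
  [20, [-0.6, 0.6, 0], 0],
  [20, [-0.3, 0.7, 0], 0],
  [20, [0, 0.7, 0], 0],
  [20, [0, 0.7, 0], 0],
  [20, [0, 0.7, 0], 0],
  [20, [0, 0.7, 0], 0],
  [20, [0, 0, 0], 0],
  [20, [0, 0, 0], 0],
])

```text
t: 13.8
tcp_pos: [0.4971, 0.0561, 0.2145]
tcp_rot: [[0.001, 0.115, -0.993], [0.0, -0.993, -0.115], [-1.0, -0.0, -0.001]]
ft_force: [0.5, 0.1, -0.1]
gripper_width: 0.0171
```

```bash
python3 look.py 7
python3 - <<'E'
from h import *
d=bot.capture('scene'); f=d['frame'][:,:,::-1]; cv2.imwrite('pics/scene7.png',cv2.resize(f[130:330,140:400],None,fx=3,fy=3,interpolation=cv2.INTER_CUBIC))
B=box(cloud(d))
m=(abs(B[...,1])<.1)&(B[...,2]>.095)&(B[...,2]<.132)&(B[...,0]>-.02)&(B[...,0]<.1); p=B[m]; print('flap pts',len(p),np.polyfit(p[:,2],p[:,0],1) if len(p)>20 else '', p.min(0) if len(p) else'',p.max(0) if len(p) else '')
d=bot.capture('top');B=box(cloud(d))
for t in ['elephant_mid','fish_mid','timer_mid','jar_mid']:
  for r in bot.masks_of('top',t): print(t,round(r['p'],2),np.round(r['bbox']),np.nanmean(B[r['mask']],0).round(3))
E
```

```text
[-0.1759 -0.155   0.2145] [ 0.47  0.07 -0.11] 0.01709538430896998
fish_mid 0.56 [2.6, 75.0, 95.2, 152.9] [-0.109   0.0557  0.0968] [-0.1405  0.0237  0.09  ] [-0.0845  0.0963  0.099 ]
flap pts 618 [ 0.00399701 -0.00176162] [-0.00466941 -0.099994    0.09500696] [0.00252473 0.09955572 0.13194489]
elephant_mid 0.88 [268. 247. 286. 263.] [-0.281 -0.07   0.006]
elephant_mid 0.77 [204. 246. 234. 282.] [-0.28   0.082  0.009]
elephant_mid 0.55 [250. 153. 257. 156.] [ 0.001 -0.038  0.045]
fish_mid 0.93 [202. 183. 230. 207.] [-0.113  0.06   0.096]
timer_mid 0.66 [361. 210. 371. 232.] [-0.22  -0.328  0.03 ]
jar_mid 0.66 [388. 152. 412. 174.] [-0.073 -0.444  0.05 ]
```

View pics/look7.png

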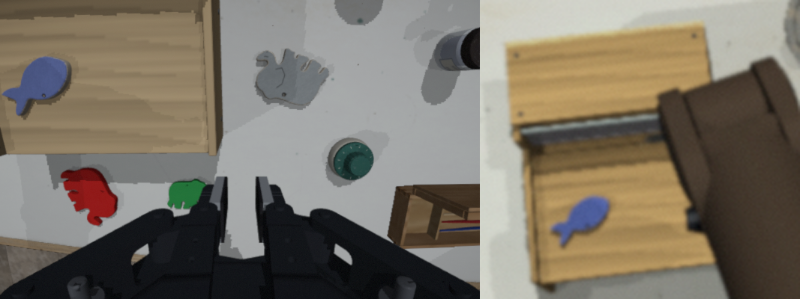

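View pics/scene7.png

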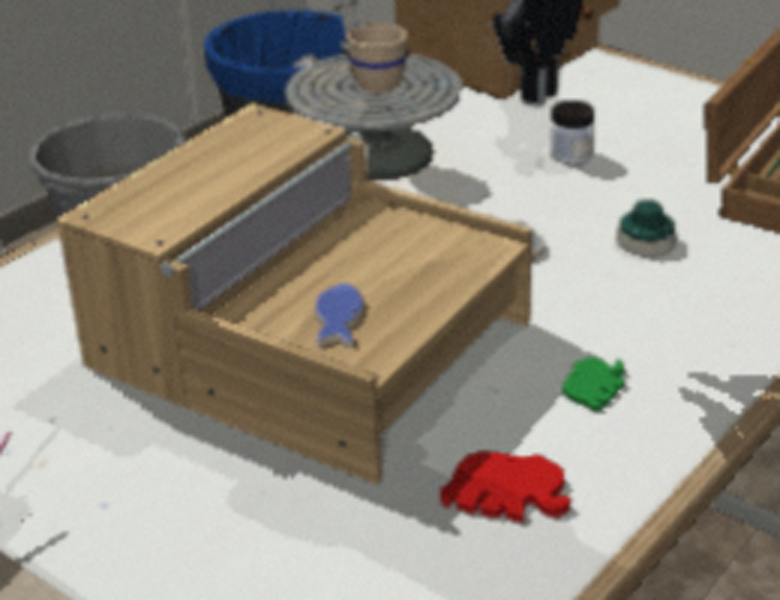

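Run:
```python
from h import *
d=bot.capture('top');B=box(cloud(d));f=d['frame'][:,:,::-1]
m=(B[...,0]>-.022)&(B[...,0]<.03)&(B[...,2]<.08)&(abs(B[...,1])<.115)&(B[...,2]>0)
for lo in np.arange(-.11,.11,.02):
    p=B[m&(B[...,1]>=lo)&(B[...,1]<lo+.02)]
    if len(p): print(round(lo,2),len(p),p.min(0).round(3),p.max(0).round(3))
cv2.imwrite('pics/top8.png',cv2.resize(f[135:175,180:290],None,fx=7,fy=7,interpolation=cv2.INTER_CUBIC))
```

```text
-0.07 6 [-0.009 -0.055  0.028] [ 0.012 -0.05   0.064]
-0.05 37 [-0.011 -0.05   0.003] [ 0.024 -0.031  0.067]
-0.03 34 [ 0.001 -0.03   0.003] [ 0.024 -0.01   0.04 ]
-0.01 37 [ 0.007 -0.009  0.001] [0.025 0.009 0.013]
0.01 40 [0.008 0.01  0.002] [0.024 0.029 0.013]
0.03 38 [0.008 0.032 0.002] [0.024 0.049 0.012]
0.05 37 [0.007 0.05  0.001] [0.023 0.07  0.012]
0.07 40 [0.007 0.07  0.001] [0.023 0.09  0.015]
0.09 37 [0.007 0.091 0.003] [0.024 0.109 0.012]
```

View pics/top8.png

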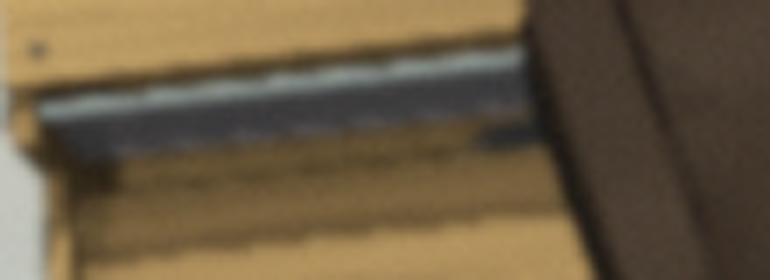

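Request:
play_rows([
  [20, [0, 0.8, 0], 0],
  [20, [0, 0.8, 0], 0],
  [20, [0, 0.8, 0], 0],
  [20, [0, 0.8, 0], 0],
  [20, [0, 0.8, 0], 0],
  [20, [0, 0.8, 0], 0],
  [20, [0, 0.8, 0], 0],
  [20, [0, 0.8, 0], 0],
  [20, [0, 0, 0], 0],
  [20, [0, 0, 0], 0],
])

```text
t: 15.35
tcp_pos: [0.516, -0.1032, 0.2139]
tcp_rot: [[-0.0, 0.115, -0.993], [0.0, -0.993, -0.115], [-1.0, -0.0, 0.0]]
ft_force: [0.2, 0.5, -0.1]
gripper_width: 0.017
```

Run:
```python
from h import *
d=bot.capture('top');B=box(cloud(d));f=d['frame'][:,:,::-1]
m=(B[...,0]>-.022)&(B[...,0]<.03)&(B[...,2]<.08)&(abs(B[...,1])<.115)&(B[...,2]>0)
for lo in np.arange(-.11,.01,.01):
    p=B[m&(B[...,1]>=lo)&(B[...,1]<lo+.01)]
    if len(p): print(round(lo,2),len(p),p.min(0).round(3),p.max(0).round(3))
cv2.imwrite('pics/top9.png',cv2.resize(f[125:215,175:295],None,fx=6,fy=6,interpolation=cv2.INTER_CUBIC))
for t in ['fish_mid','timer_mid','jar_mid','elephant_mid']:
  for r in bot.masks_of('top',t): print(t,round(r['p'],2),np.round(r['bbox']),np.nanmean(B[r['mask']],0).round(3))
print(bot.state()['t'],bot.state()['qvel'].round(3))
```

```text
-0.11 20 [ 0.008 -0.109  0.003] [ 0.025 -0.1    0.011]
-0.1 18 [ 0.01  -0.1    0.001] [ 0.024 -0.09   0.011]
-0.09 20 [ 0.009 -0.089  0.001] [ 0.026 -0.08   0.011]
-0.08 22 [-0.007 -0.08   0.002] [ 0.025 -0.07   0.061]
-0.07 20 [-0.009 -0.069  0.003] [ 0.024 -0.06   0.064]
-0.06 20 [-0.007 -0.06   0.007] [ 0.024 -0.05   0.059]
-0.05 18 [-0.01  -0.05   0.008] [ 0.023 -0.04   0.064]
-0.04 20 [-0.009 -0.04   0.007] [ 0.023 -0.03   0.061]
-0.03 13 [ 0.    -0.028  0.001] [ 0.025 -0.02   0.038]
-0.02 20 [ 0.007 -0.02   0.004] [ 0.023 -0.01   0.01 ]
-0.01 18 [ 0.008 -0.009  0.003] [ 0.024 -0.002  0.01 ]
-0.0 20 [0.009 0.    0.002] [0.024 0.009 0.011]
fish_mid 0.74 [202. 185. 228. 208.] [-0.111  0.057  0.096]
timer_mid 0.68 [349. 211. 372. 237.] [-0.225 -0.313  0.027]
elephant_mid 0.95 [305. 179. 341. 202.] [-0.109 -0.222  0.009]
elephant_mid 0.79 [266. 246. 287. 263.] [-0.281 -0.072  0.006]
elephant_mid 0.75 [206. 247. 235. 283.] [-0.281  0.081  0.009]
elephant_mid 0.64 [250. 152. 268. 156.] [ 0.004 -0.052  0.042]
15.6 [ 0.002 -0.001  0.004  0.     0.     0.001  0.001]
```

View pics/top9.png

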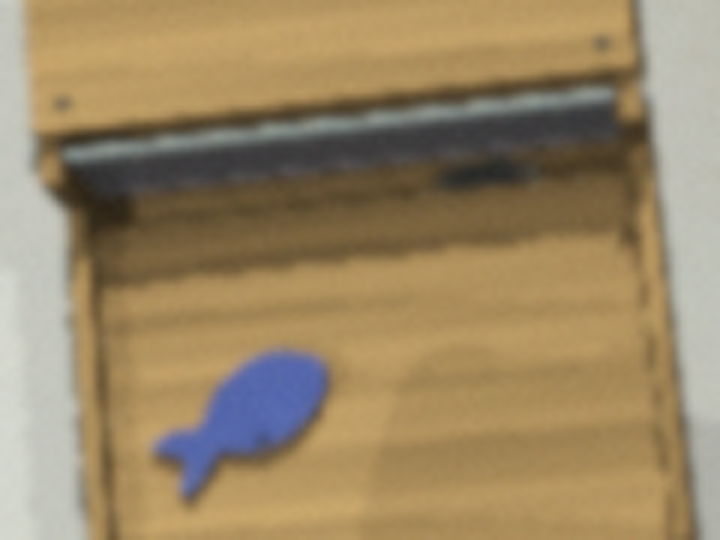

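The elephant is inside, leaning on the wall below the shelf with its upper edge about 0.063 m up, so its centre is well below 0.07 m. The flap hangs vertical and the fish is in place. I'm handing in.

```bash
python3 -c "
from station import bot
print(bot.hand_in())"
```

```text
the job is handed in; nothing more can be done
None
```

The grey elephant is in the reclaim box, the flap is shut, and the job was handed in at about 15.6 s. I slid it along the shelf with the partly closed fingertips, re-centring once when it began to turn. It went through the flap and dropped. I then drew the fingers back and moved the arm clear.

**Last checks:**
- **Flap:** depth points show it vertical, to within about 0.004 rad.
- **Elephant:** it is not lying flat. It leans on the wall below the shelf, with its highest visible point about 64 mm above the table. Most of it is out of view, so I judged its centre (about 40 mm up) from that edge rather than measuring it directly. Its visible edge looked the same about 1.5 s apart, so I took it to be at rest.
- **Fish:** it reads within about 3 mm of its starting place, which is within the detector's scatter.
- **Timer:** it stands where it was in the pictures, and the arm never came near it. Its two readings, partly hidden by the arm, differed by 15 mm, which I put down to the partial view.
- **Jar:** in the last full view it stood in its place. The detector missed it in the final picture, so its position was not rechecked there.

The fingertips pressed lightly on the shelf early on, with about 10 N measured upward, so I raised them 1 mm before the main push.

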